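# Stop the rail carriage, cam-lock it and hang the spindle in its dropouts

## Task

Set up the roller spindle on the optical rail: push the sliding carriage along the rail until it is fully home against the steel stop block, with its cam lever still raised, and then flip the lever all the way down so the carriage is clamped there. Then lift the spindle off its stand and lower it (do not drop it) into the open slots of the two uprights until both ends of its axle rest on the slot floors, and let go. Leave the carriage clamped against the stop, and do not disturb the screwdriver, the lens barrel or the lens case.

Things in the scene. Friction and masses are not known exactly. Their poses are not given: they have to be found in the camera images.
- rail: Aluminium optical rail fixed on the table, along its y from -100 to +220 mm, 70 wide at the foot, top face 30 mm above the table, z up. Origin at table level, midway between the two slotted uprights when the carriage is home. Bolted on it: a black slotted upright at y = -67 to -55 mm and a low steel stop block (top 52 mm above the table) at y = -45 to -20 mm. Its -x side faces the robot.
- fixed_slot (a point): Centre of the floor of the fixed upright's slot, 90 mm above the table. Both uprights are black plates 12 thick (along rail y), 56 wide, tops 114 mm above the table. The slot is open at the top, 12.5 wide, its mouth flaring to about 28 mm in the top 10 mm. It takes an axle lying along the rail's y; a seated axle's centre is 95 mm above the table.
- stop_face (a point): Centre of the stop block's face that the carriage comes up against (its normal is the rail's +y), 41 mm above the table.
- carriage (a joint): Distance (m) of the black sliding carriage from the stop: 0 fully home, up to 0.13 away towards rail +y. It slides with about 5 N of friction; the lowered cam clamps it (against some 20 N). Saddle 87 long, 60 wide, top 44.5 mm above the table; the second slotted upright stands on its outer (+y) end. At home the uprights' inner faces are 110 mm apart.
- push_face (a point): Point on the outer (+y) face of the carriage's upright, on the rail's centre line, 85 mm above the table; the flat face is 56 wide and about 45 to 90 mm above the table below the slot. Push it along the rail's -y to bring the carriage home. It moves with the carriage.
- carriage_slot (a point): Centre of the floor of the slot in the carriage's upright, 90 mm above the table; moves with the carriage.
- cam_lever (a joint): Angle (rad) of the steel cam lever on the carriage: 0 raised, unclamped (75 degrees above level, leaning to rail -x); 1.2 fully down, clamped (6 degrees above level, pointing to rail -x). Starts within 0.25 of raised. It stays where it is left. Pushing it near its end takes about 3 N at first and up to 8 N at the end, as the cam bites.
- lever_hinge (a point): The lever's hinge, 50 mm above the table, 20 mm to the rail's -x side of its centre line; the hinge axis is the rail's y. The lever is a flat bar 20 wide (along the rail), 9 thick, its end 82 mm from the hinge; with the carriage home it lies midway between the uprights. Moves with the carriage.
- lever_tip (a point): Middle of the lever's free end, 82 mm from the hinge; moves with the lever.
- spindle: Spindle: a grey drum 40 in diameter and 90 mm long on a steel axle 10 in diameter and 150 mm long (30 mm stands out at each end), 0.3 kg, both ends alike. Origin at its middle on the axle; the axle is its y axis. It can be gripped across the drum from above. It starts lying on the stand.
- stand: Fixed aluminium stand: base plate 90 x 150 x 8 mm, with two V-notched plates 10 thick at its y = -59 and +59 mm that carry the axle ends, axle centre 72 mm above the table, along the stand's y. Plate tops about 84 mm above the table. Origin on the table under its middle.
- driver: Bystander: screwdriver with a black handle, 190 mm long, lying on the table beyond the rail. Leave alone.
- lens_barrel: Bystander: black round lens barrel, 52 in diameter, 60 mm high, standing beyond the rail. Origin under its middle. Leave alone.
- lens_case: Bystander: grey case 90 x 65 x 30 mm lying off the +y end of the rail. Origin under its middle. Leave alone.
Not all that is in view belongs to the job. Leave any pink or yellow look-alike of the spindle alone.

How it is judged (in metres and radians):
On the way, in this order (a step that is already met when the one before it is completed fails the run):
1. the carriage is home against the stop, its lever still raised (value of joint carriage below 0.003 m and value of joint cam_lever below 0.6 rad), for 0.2 s.
2. the lever is fully down with the carriage home (value of joint carriage below 0.003 m and value of joint cam_lever above 1.1 rad), for 0.2 s.
3. the spindle is lifted off its stand, the carriage clamped (all of step 2 and height (world z) of spindle above 0.1 m), for 0.1 s.
4. both ends of the spindle's axle are on the slot floors (all of step 2 and z of spindle in the frame of rail between 0.092 and 0.0968 m and x of spindle in the frame of rail between -0.003 and 0.003 m and y of spindle in the frame of rail between -0.012 and 0.012 m and angle between the y axis of spindle and the y axis of rail, either way round below 0.035 rad), for 0.2 s.
At the end, for the whole second after the job is handed in: The carriage is within 3 mm of the stop, the lever is within 0.1 rad of fully down, and the spindle lies still in both slots: axle centre 92 to 96.8 mm above the rail's foot plane, within 3 mm of the slots' middle, parallel to the rail within 0.035 rad, and within 12 mm of the middle along the rail (all of step 4 and linear speed of spindle below 0.02 m/s); the robot touches nothing.
It fails at once if the spindle is let go more than 15 mm above its seat in the uprights (contact force between the fingers and spindle below 0.02 N and z of spindle in the frame of rail above 0.11 m and horizontal distance between spindle and rail below 0.08 m).
It fails at once if the screwdriver is moved by more than 20 mm (distance of driver from where it was at the start of the episode above 0.02 m).
It fails at once if the lens barrel is moved by more than 20 mm (distance of lens_barrel from where it was at the start of the episode above 0.02 m).
It fails at once if the lens case is moved by more than 20 mm (distance of lens_case from where it was at the start of the episode above 0.02 m).
It also fails if it takes over 64 s, if anything falls off the work surface, if the arm or the gripper's body presses on something with over 40 N, if the wrist force passes 120 N, or if a joint passes its speed limit or range.

## Robot

A 6-joint arm with a two-finger parallel gripper is mounted at the origin on the work surface. World frame = base frame: x ahead of the robot, y to its left, z up, the work surface at z = 0. Lengths are in mm, angles in rad, forces in N, time in s.
With the tool pointing down it reaches from about 425 to 925 mm from the base axis. Payload 12.5 kg.
Tool frame: the origin (TCP) lies midway between the tips of the shut fingers; the grasp point (between the pads) lies 19 mm behind it; z points along the fingers, x is the direction in which the jaws open and shut, and the axes are right-handed (so a half turn about z gives the same grasp; the last joint's range is limited). The gripper opens to 85 mm and grips with 20 to 120 N. Pads are 22 mm wide; open, the fingers measure 114 mm over their backs; the gripper's body (76 mm by 85 mm) begins 54 mm behind the grasp point. The pads swing forward as they close: fully open they stand 13 mm farther back than shut.
Start: joints at [1.213, 0.491, 1.559, -0, 1.092, -0.106], TCP at [155.699, 605.312, 231.327] pointing down, gripper open.
Joint ranges: [-3.1, 3.1], [-0.84, 2.19], [0.05, 2.79], [-1.13, 4.28], [0.06, 2.93], [-2.69, 2.69]. Speed limits (rad/s): [2.22, 2.22, 2.79, 3.14, 3.14, 3.14].

## Interface

Orientations are given as a unit quaternion [x, y, z, w].
In Python, from plant import read_state, capture, job_done gives the robot as it stands. The module is installed in compiled form; this text tells all that it offers.
- The arm moves only by the shell command python3 -m crank 'ROWS' [OPENING] [FORCE]. ROWS is JSON, a list of rows, each a list of 2 entries, a list of its own where there are three numbers: the shift along the tool's x, y, z in units of 0.4 m (1.0 is 0.4 m), then the turn, a rotation vector about the tool's x, y, z in units of 30 degrees (1.0 is 30 degrees). In form: [[[dx, dy, dz], [wx, wy, wz]], ...]. A call has 1 to 12 rows; each row is the pose to reach, as a shift and turn from the pose measured when the call began, along the tool's axes at that moment; what a row does not reach only later rows make up. A row lasts 1/12 s, in which the tool goes at most 41.7 mm and 7.16 degrees, less where a joint would pass 70% of its speed; a pose out of reach is approached as far as the arm can. A call with a number of a shift or a turn outside -1 to 1 is refused whole. A call with a gripper value outside its range is refused whole. OPENING is the closure, from -1 (fully open) to 1 (shut), set as the call begins (- or left out, the last holds). The fingers move at their own pace and stop on an object; FORCE is the grip in N (left out, the last holds). Time passes only in rows, so rows that repeat a pose let the fingers close. It gives the time, the measured TCP pose, the force and the opening at its end, in the units of the state.
- read_state(): the state, without advancing time (a new reading comes with each control period).
- capture(name): name is "scene" or "top" or "wrist"; returns a dict with "frame" (480x640x3 uint8, blue, green, red), "K" (3x3 intrinsics, pixels), "eye" and "attitude" of the camera in the world. Camera axes: x right, y down, z forward; pixel columns grow to the right and rows downward; lengths in mm; the calibration is good to about 2 mm. A picture is of the moment at which its call begins. There is no depth.
- job_done(): hands the job in, once; it reports no verdict.
The state is a dict: "time_s": time; "joint_pos": joint angles; "joint_velocities": joint speeds; "joint_efforts": joint torques, N m; "tcp_pos": TCP position; "tcp_rot": TCP orientation; "wrist_force": force on the tool from outside, world axes, zero at the start; "ft_torque": the same for the moment, N m; "gripper_width": opening from 0.0 (shut) to 1.0 (fully open).
Only numpy, scipy, OpenCV 4.12 (cv2) and the standard library are available. Lean on these libraries where they do the work, as an engineer would, in place of code of your own. Each camera call takes 0.05 s, during which the arm holds its last target.

## Working session

There is one attempt and no reset: what is moved stays moved. The work goes in short steps, Python scripts to look and compute and a shell command to move; the robot and the scene stay as the last step left them, time stands still between calls to the robot, and variables do not carry over. Pictures are saved under pics/ and viewed, and the job is handed in when it is done.

```bash
mkdir -p pics
cat > h.py <<'E'
import numpy as np, cv2, json
from plant import read_state, capture, job_done
from scipy.spatial.transform import Rotation as R
def snap(n,tag):
    c=capture(n); cv2.imwrite(f'pics/{tag}.png',c['frame']); 
    np.savez(f'pics/{tag}.npz',K=c['K'],eye=c['eye'],att=c['attitude']); return c
E
python3 - <<'E'
from h import *
print(read_state())
for n in ['scene','top','wrist']:
    c=snap(n,n+'0'); print(n,c['K'],c['eye'],c['attitude'])
E
```

```text
{'time_s': 0.0, 'joint_pos': array([ 1.21339941e+00,  4.91574607e-01,  1.55942763e+00, -2.64102422e-05,
        1.09171387e+00, -1.05609320e-01]), 'joint_velocities': array([ 8.78783615e-04, -5.42448717e-04,  2.52631795e-04,  4.15718418e-04,
       -2.94859523e-06,  1.55247690e-03]), 'joint_efforts': array([ 1.96037261e-03, -6.18464255e+01, -2.61596006e+01, -4.51251196e-05,
        4.09587854e-03,  6.89214531e-06]), 'tcp_pos': array([155.62226248, 605.08956997, 230.72590763]), 'tcp_rot': array([ 7.90292157e-01,  6.12729949e-01, -4.71576110e-04,  3.05433690e-04]), 'wrist_force': array([ 1.16422281, -0.08858056, -0.11349472]), 'ft_torque': array([-0.09673146,  0.00325601, -0.01639843]), 'gripper_width': 0.9999994429313331}
scene [[440.21319459   0.         323.05979688]
 [  0.         440.21319459 226.43025737]
 [  0.           0.           1.        ]] [1339.17885416 -159.13858536  881.94617734] [ 0.6884452   0.61342283 -0.26189135 -0.28490095]
top [[571.96024285   0.         319.14887308]
 [  0.         571.96024285 234.02451837]
 [  0.           0.           1.        ]] [ 263.53674546  -65.29244077 1570.51297342] [ 0.70423398 -0.70220909  0.07380897 -0.07422355]
wrist [[384.11256915   0.         323.716475  ]
 [  0.         384.11256915 233.52008646]
 [  0.           0.           1.        ]] [ 89.02949238 622.31307033 373.63149493] [0.78280773 0.60683509 0.08394963 0.109159  ]
```

View pics/scene0.png

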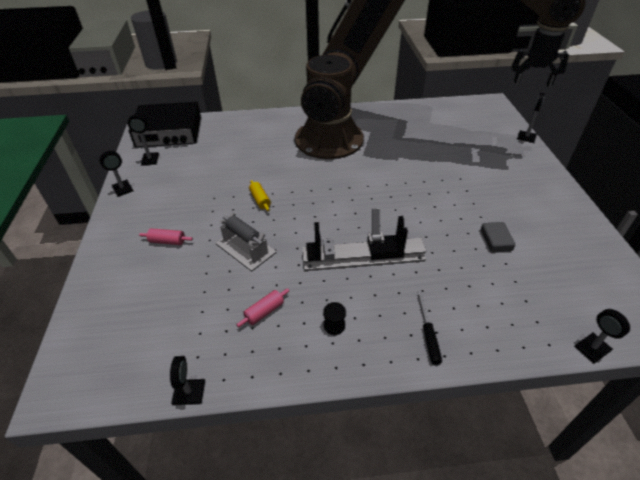

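View pics/top0.png

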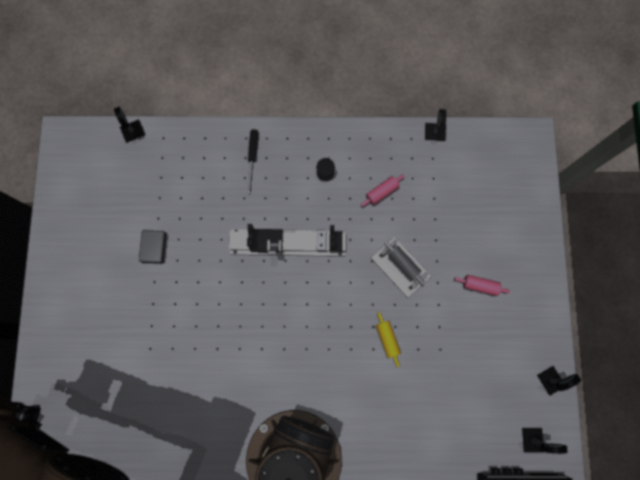

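View pics/wrist0.png

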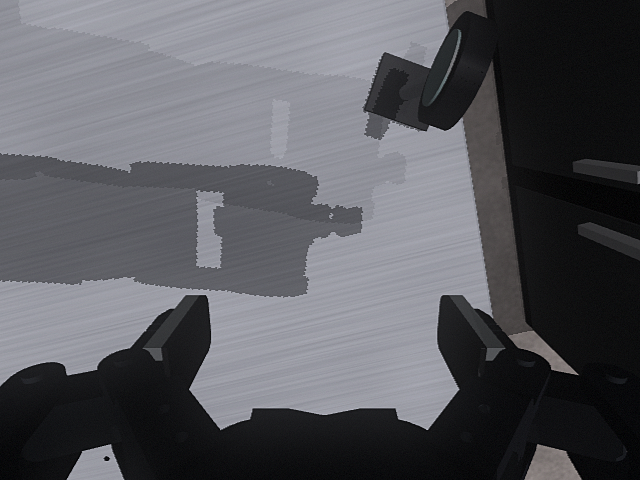

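```bash
cat >> h.py <<'E'
def crop(tag,x0,y0,x1,y1,s,out):
    im=cv2.imread(f'pics/{tag}.png')[y0:y1,x0:x1]
    im=cv2.resize(im,None,fx=s,fy=s,interpolation=cv2.INTER_CUBIC)
    for x in range((x0+9)//10*10,x1,10): cv2.putText(im,str(x),(int((x-x0)*s),8),0,.3,(0,255,255),1); cv2.line(im,(int((x-x0)*s),10),(int((x-x0)*s),14),(0,255,255),1)
    for y in range((y0+9)//10*10,y1,10): cv2.putText(im,str(y),(0,int((y-y0)*s)+3),0,.3,(0,255,255),1); cv2.line(im,(22,int((y-y0)*s)),(26,int((y-y0)*s)),(0,255,255),1)
    cv2.imwrite(f'pics/{out}.png',im)
def ray(tag,u,v,z):
    d=np.load(f'pics/{tag}.npz'); r=R.from_quat(d['att']).as_matrix()@np.linalg.inv(d['K'])@np.array([u,v,1.]); e=d['eye']
    return e+r*(z-e[2])/r[2]
def proj(tag,p):
    d=np.load(f'pics/{tag}.npz'); q=R.from_quat(d['att']).as_matrix().T@(np.array(p)-d['eye']); q=d['K']@q; return q[:2]/q[2]
E
python3 - <<'E'
from h import *
crop('top0',220,215,360,265,5.7,'c1'); crop('top0',360,225,440,305,7,'c2'); crop('scene0',210,200,430,280,3.6,'c3')
E
```

```text
(no output)
```

View pics/c1.png

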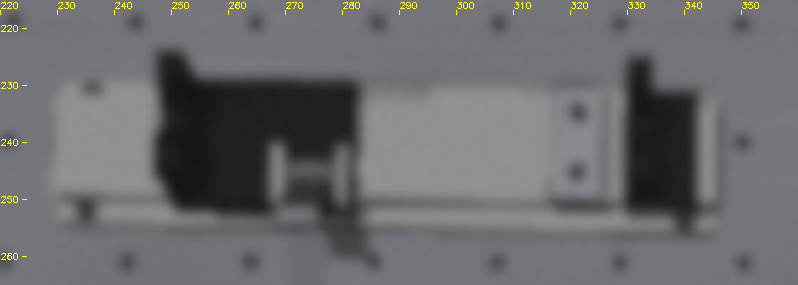

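View pics/c2.png

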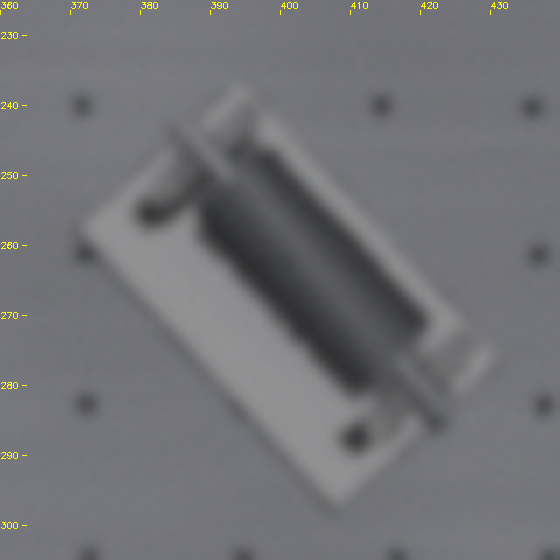

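View pics/c3.png

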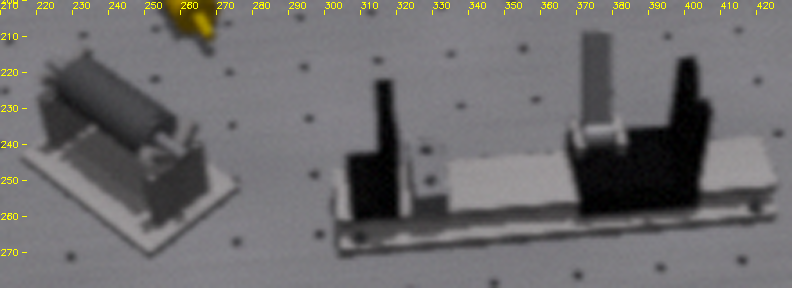

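```bash
cat > fit.py <<'E'
from h import *
from scipy.optimize import least_squares
def fit(obs,g):
    def tr(p,q): c,s=np.cos(p[2]),np.sin(p[2]); return [p[0]+c*q[0]-s*q[1],p[1]+s*q[0]+c*q[1],q[2]]
    f=lambda p:np.concatenate([proj(t,tr(p,q))-uv for t,uv,q in obs])
    r=least_squares(f,g,x_scale=[100,100,1]); print(r.x,np.round(r.fun.reshape(-1,2),1).tolist()); return r.x,tr
if __name__=='__main__':
    print('corner rays',[ray('top0',*p,5)[:2].round() for p in [(230,254.5),(345,256.5)]])
    g=[600,0,0]
    p,tr=fit([('top0',(230,254.5),(-35,220,3)),('top0',(345,256.5),(-35,-100,3)),('scene0',(304.5,271),(35,-100,0)),('scene0',(425.3,261),(35,220,0))],g)
    for n,q in dict(fixed=(0,-61,90),fixtop=(28,-61,114),hinge0=(-20,0,50),stopc=(0,-32,52)).items(): print(n,tr(p,q),proj('top0',tr(p,q)),proj('scene0',tr(p,q)))
    c=np.mean([ray('top0',*u,8)[:2] for u in [(394,236.5),(371.9,257),(408.6,297),(430.7,275)]],0)
    print('stand',c,[ray('top0',*u,8)[:2].round() for u in [(394,236.5),(371.9,257),(408.6,297),(430.7,275)]])
    a=ray('top0',385.5,243.5,72);b=ray('top0',421.5,285,72);print('axle',a,b,(a+b)/2,np.linalg.norm(a-b),np.degrees(np.arctan2(*(b-a)[1::-1])))
E
python3 fit.py
```

```text
corner rays [array([538., 184.]), array([ 533., -136.])]
[ 5.69891843e+02 -3.60103324e+01 -1.32192492e-02] [[-0.2, 0.2], [-0.1, -0.0], [-0.3, 0.1], [-0.0, 0.1]]
fixed [np.float64(569.085492436032), np.float64(-97.00500265112888), 90] [331.64285256 237.61127433] [317.33295056 236.10727108]
fixtop [np.float64(597.0830459919777), np.float64(-97.37513084778533), 114] [331.96069253 225.25754671] [318.14627703 237.41726087]
hinge0 [np.float64(549.8935906102154), np.float64(-35.74595512092144), 50] [308.69112411 247.48682784] [340.18657986 239.53634905]
stopc [np.float64(569.4688394968548), np.float64(-68.00753646818525), 52] [320.63897988 240.27812826] [328.83907353 245.53329081]
stand [ 506.01611706 -290.62778946] [array([ 590., -273.]), array([ 532., -210.]), array([ 421., -309.]), array([ 482., -371.])]
axle [ 557.16133916 -241.11597334   72.        ] [ 446.28287967 -333.38306119   72.        ] [ 501.72210941 -287.24951727   72.        ] 144.24717771681412 -140.23459423125232
```

```bash
cat >> h.py <<'E'
RP=np.array([569.9,-36.0]);RY=-0.0132
def rail(x,y,z=0):
    c,s=np.cos(RY),np.sin(RY); return np.array([RP[0]+c*x-s*y,RP[1]+s*x+c*y,z])
def torail(p):
    c,s=np.cos(RY),np.sin(RY); d=np.array(p[:2])-RP; return np.array([c*d[0]+s*d[1],-s*d[0]+c*d[1]])
def goto(p,yaw):
    """shift/turn entries for tool-down pose with tool x at yaw deg"""
    s=read_state(); r=R.from_quat(s['tcp_rot']); 
    sh=r.inv().apply(np.array(p)-s['tcp_pos'])/400
    y=np.radians(yaw); M=np.column_stack([[np.cos(y),np.sin(y),0],[np.sin(y),-np.cos(y),0],[0,0,-1]])
    w=np.degrees((r.inv()*R.from_matrix(M)).as_rotvec())/30
    print('tcp',s['tcp_pos'].round(1),'F',s['wrist_force'].round(1),'t',round(s['time_s'],2),'rows',np.round(sh,4).tolist(),np.round(w,3).tolist())
E
python3 - <<'E'
from h import *
for u in [(250,225),(256,231)]: print(torail(ray('top0',*u,114)))
for u in [(274,244)]: print('hinge',torail(ray('top0',*u,50)))
print('tip?',torail(ray('top0',278,238,129)),[proj('top0',rail(-20-82*np.cos(a),y,50+82*np.sin(a))) for a in (1.3,1.1) for y in (90,70)])
print('carr inner edge',torail(ray('top0',282,240,44.5)),'case',torail(ray('top0',152,246,30)))
goto(rail(0,250,230),-0.76)
E
```

```text
[ 25.24569651 153.08606395]
[  9.46129389 136.78567892]
hinge [-11.91240586  94.11298858]
tip? [-11.30482361  77.71210733] [array([272.83355342, 249.63334157]), array([280.63725791, 249.75665858]), array([272.82128685, 255.90144162]), array([280.61102946, 256.02484809])]
carr inner edge [ 0.5864004  73.16266136] case [-18.99809603 430.0654954 ]
tcp [155.6 605.1 230.9] F [-0.1 -0.4 -0.4] t 0.15 rows [-0.6869, 1.2546, 0.0026] [0.001, 0.001, 2.544]
```

```bash
python3 -m crank '[[[-0.25,0.45,0],[0,0,0.95]],[[-0.25,0.45,0],[0,0,0.95]],[[-0.25,0.45,0],[0,0,0.95]],[[-0.25,0.45,0],[0,0,0.95]],[[-0.25,0.45,0],[0,0,0.95]]]' 1 60
python3 -c "
from h import *
goto(rail(0,215,230),-0.76)"
```

```text
time_s: 0.57
tcp_pos: [306.1, 461.8, 230.8]
tcp_rot: [0.918, 0.396, -0.0, 0.0]
wrist_force: [1.3, 1.3, -0.3]
gripper_width: 0.297
tcp [306.1 461.8 230.8] F [ 1.3  1.3 -0.3] t 0.57 rows [-0.0563, 0.9701, 0.0025] [0.002, 0.002, 1.58]
```

```bash
python3 -m crank '[[[-0.05,0.8,0],[0,0,1]],[[-0.05,0.8,0],[0,0,1]],[[-0.05,0.8,0],[0,0,1]],[[-0.05,0.8,0],[0,0,1]],[[-0.05,0.8,0],[0,0,1]],[[-0.05,0.8,0],[0,0,1]],[[-0.05,0.8,0],[0,0,1]],[[-0.05,0.8,0],[0,0,1]],[[-0.05,0.8,0],[0,0,1]]]'
python3 -c "
from h import *
goto(rail(0,215,200),-0.76)"
```

```text
time_s: 1.32
tcp_pos: [528.3, 223.7, 230.5]
tcp_rot: [0.99, 0.143, -0.0, 0.001]
wrist_force: [-1.2, 0.2, -0.5]
gripper_width: -0.001
tcp [528.3 223.7 230.5] F [-1.2  0.2 -0.5] t 1.32 rows [0.0752, 0.1384, 0.0766] [0.003, 0.0, 0.572]
```

```bash
python3 -m crank '[[[0.075,0.138,0.02],[0,0,0.572]],[[0.075,0.138,0.02],[0,0,0.572]],[[0.075,0.138,0.02],[0,0,0.572]],[[0.075,0.138,0.02],[0,0,0.572]]]'
python3 - <<'E'
from h import *
goto(rail(0,200,70),-0.76)
snap('wrist','w1')
E
```

```text
time_s: 1.65
tcp_pos: [572.9, 178.3, 221.9]
tcp_rot: [1.0, -0.009, -0.0, 0.001]
wrist_force: [-0.1, -0.2, -0.5]
gripper_width: 0.004
tcp [572.9 178.3 221.9] F [-0.1 -0.2 -0.5] t 1.65 rows [-0.0, 0.0351, 0.3798] [0.004, 0.002, -0.008]
```

View pics/w1.png

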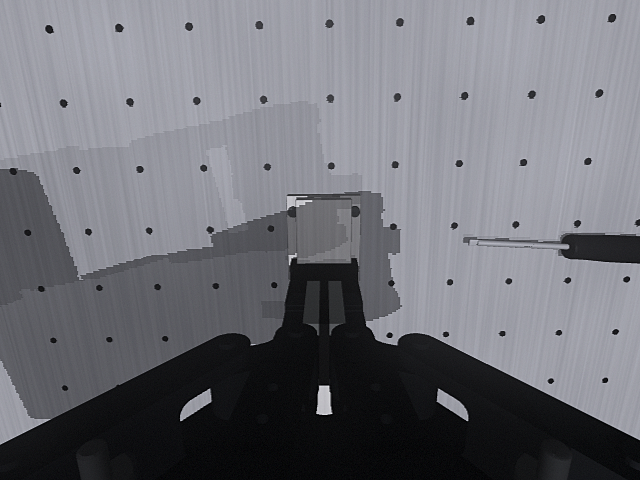

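Run:
```python
from h import *
print(proj('w1',rail(-35,220,3)),proj('w1',rail(35,220,3)),proj('w1',rail(0,220,30)))
crop('w1',270,180,380,290,5,'c4')
```

```text
[286.56270498 193.48633268] [360.18423912 193.15699923] [323.29094048 198.65767781]
```

View pics/c4.png

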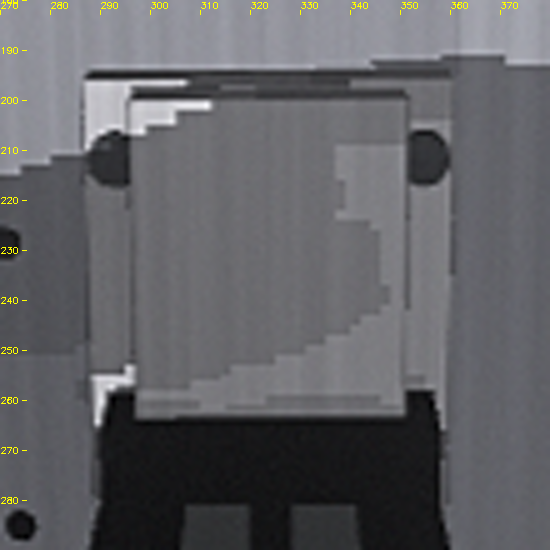

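Run:
```python
from h import *
for z in (30,37,44.5): print(torail(ray('w1',324,263,z)))
```

```text
[  0.34952463 159.56048215]
[  0.36694292 162.15819726]
[  0.38560538 164.94146345]
```

```bash
python3 -m crank '[[[0,0,0.1],[0,0,0]],[[0,0,0.2],[0,0,0]],[[0,0,0.3],[0,0,0]],[[0,0,0.378],[0,0,-0.008]],[[0,0,0.378],[0,0,-0.008]]]'
python3 -m crank '[[[0,0.04,0],[0,0,0]],[[0,0.07,0],[0,0,0]],[[0,0.09,0],[0,0,0]],[[0,0.105,0],[0,0,0]],[[0,0.12,0],[0,0,0]],[[0,0.135,0],[0,0,0]],[[0,0.15,0],[0,0,0]]]'
python3 - <<'E'
from h import *
goto(rail(0,78,70),-0.76); print(torail(read_state()['tcp_pos']))
E
```

```text
time_s: 2.12
tcp_pos: [568.9, 179.2, 65.8]
tcp_rot: [1.0, -0.003, -0.005, 0.002]
wrist_force: [-0.2, 0.1, -0.4]
gripper_width: -0.003
time_s: 2.7
tcp_pos: [569.2, 119.3, 67.2]
tcp_rot: [1.0, -0.002, -0.004, 0.001]
wrist_force: [-0.4, 5.2, 1.7]
gripper_width: 0.002
tcp [569.2 119.3  67.2] F [-0.4  5.2  1.7] t 2.7 rows [0.0054, 0.1933, -0.0065] [0.005, 0.014, 0.016]
[ -2.795967   155.28928828]
```

```bash
python3 -m crank '[[[0.001,0.02,0],[0,0,0]],[[0.002,0.035,0],[0,0,0]],[[0.003,0.05,0],[0,0,0]],[[0.004,0.065,0],[0,0,0]],[[0.005,0.08,0],[0,0,0]],[[0.006,0.095,0],[0,0,0]],[[0.006,0.11,0],[0,0,0]],[[0.006,0.125,0],[0,0,0]],[[0.006,0.14,0],[0,0,0]],[[0.006,0.155,0],[0,0,0]],[[0.006,0.165,0],[0,0,0]],[[0.006,0.172,0],[0,0,0]]]'
python3 -m crank '[[[0,0.003,0],[0,0,0]],[[0,0.006,0],[0,0,0]],[[0,0.009,0],[0,0,0]]]'
python3 - <<'E'
from h import *
goto(rail(0,78,70),-0.76); print(torail(read_state()['tcp_pos']))
E
```

```text
time_s: 3.7
tcp_pos: [571.3, 50.4, 68.0]
tcp_rot: [1.0, -0.003, -0.003, 0.001]
wrist_force: [-0.5, 5.7, 2.0]
gripper_width: 0.002
time_s: 3.95
tcp_pos: [571.5, 46.9, 68.3]
tcp_rot: [1.0, -0.003, -0.003, 0.001]
wrist_force: [0.7, 4.0, 1.5]
gripper_width: -0.006
tcp [571.5  46.9  68.3] F [0.7 4.  1.5] t 3.95 rows [-0.0013, 0.0123, -0.0041] [0.004, 0.012, 0.015]
[ 0.46702474 82.91882986]
```

```bash
python3 -m crank '[[[0,0.003,0],[0,0,0]],[[0,0.006,0],[0,0,0]],[[0,0.009,0],[0,0,0]]]'
python3 -m crank '[[[0,0.003,0],[0,0,0]],[[0,0.005,0],[0,0,0]]]'
```

```text
time_s: 4.2
tcp_pos: [571.6, 43.5, 68.6]
tcp_rot: [1.0, -0.003, -0.003, 0.001]
wrist_force: [-0.4, 5.7, -0.6]
gripper_width: -0.001
time_s: 4.37
tcp_pos: [571.6, 42.0, 68.8]
tcp_rot: [1.0, -0.002, -0.003, 0.001]
wrist_force: [1.0, 12.4, 1.5]
gripper_width: -0.0
```

```bash
python3 -m crank '[[[0,0.003,0],[0,0,0]],[[0,0.004,0],[0,0,0]],[[0,0.004,0],[0,0,0]]]'
python3 - <<'E'
from h import *
snap('top','top1');snap('scene','scene1')
print(torail(read_state()['tcp_pos']))
crop('top1',290,215,360,265,10,'c5');crop('scene1',290,195,390,280,7,'c6')
E
```

```text
time_s: 4.62
tcp_pos: [571.6, 41.6, 69.1]
tcp_rot: [1.0, -0.002, -0.003, 0.0]
wrist_force: [-0.0, 13.0, 1.2]
gripper_width: -0.001
[ 0.65114591 77.60039829]
```

View pics/c5.png

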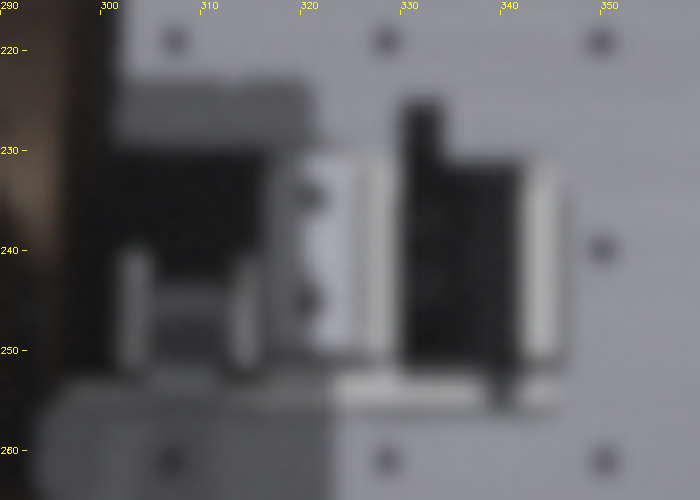

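View pics/c6.png

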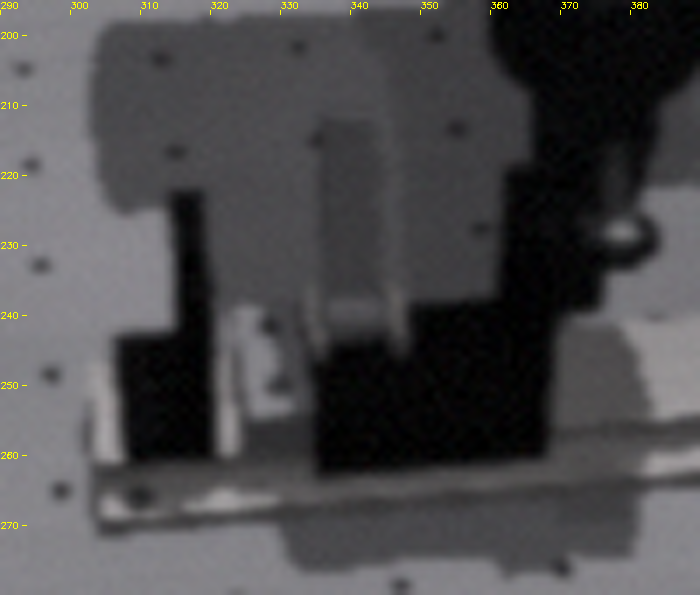

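```bash
python3 -m crank '[[[0,-0.05,0],[0,0,0]],[[0,-0.05,-0.1],[0,0,0]],[[0,-0.05,-0.2],[0,0,0]],[[0,-0.05,-0.28],[0,0,0]],[[0,-0.05,-0.28],[0,0,0]]]'
python3 - <<'E'
from h import *
for a in (1.31,1.2,1.05): print(a,proj('scene1',rail(-20-82*np.cos(a),0,50+82*np.sin(a))))
goto(rail(25,0,185),-0.76)
E
```

```text
time_s: 5.13
tcp_pos: [574.6, 61.5, 187.4]
tcp_rot: [1.0, -0.002, 0.002, 0.0]
wrist_force: [1.3, 0.2, -0.1]
gripper_width: -0.002
1.31 [339.65391382 211.79378531]
1.2 [339.21946774 210.33798903]
1.05 [338.65758699 208.96926113]
tcp [574.6  61.5 187.4] F [ 1.3  0.2 -0.1] t 5.13 rows [0.0517, 0.2444, 0.0064] [0.002, -0.009, 0.018]
```

```bash
python3 -m crank '[[[0.026,0.1,0.0],[0,0,0]],[[0.052,0.2,0],[0,0,0]],[[0.052,0.244,0],[0,0,0]],[[0.052,0.244,0.09],[0,0,0]],[[0.052,0.244,0.18],[0,0,0.018]],[[0.052,0.244,0.188],[0,0,0.018]],[[0.052,0.244,0.188],[0,0,0.018]]]'
python3 - <<'E'
from h import *
snap('wrist','w2')
s=read_state();print(torail(s['tcp_pos']))
goto(rail(-25,0,112),-0.76)
E
```

```text
time_s: 5.72
tcp_pos: [594.5, -36.4, 110.9]
tcp_rot: [1.0, -0.007, 0.0, 0.0]
wrist_force: [0.2, -0.4, 1.1]
gripper_width: 0.002
[25.62000876  0.03279394]
tcp [595.5 -36.3 112.7] F [ 1.1 -0.9  0.8] t 5.77 rows [-0.1266, 0.0, 0.0013] [0.002, -0.007, 0.001]
```

View pics/w2.png

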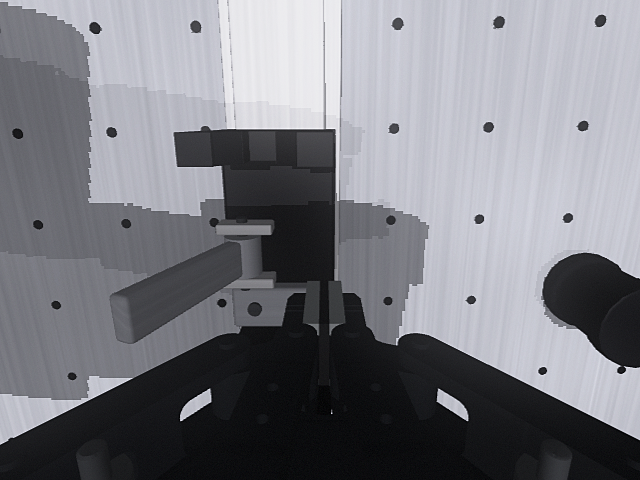

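```bash
python3 -m crank '[[[-0.06,0,0],[0,0,0]],[[-0.11,0,0],[0,0,0]],[[-0.135,0,0.002],[0,0,0]],[[-0.15,0,0.006],[0,0,0]],[[-0.164,0,0.012],[0,0,0]],[[-0.183,0,0.021],[0,0,0]],[[-0.2,0,0.032],[0,0,0]],[[-0.213,0,0.044],[0,0,0]],[[-0.224,0,0.057],[0,0,0]],[[-0.232,0,0.07],[0,0,0]],[[-0.239,0,0.082],[0,0,0]],[[-0.242,0,0.095],[0,0,0]]]'
python3 - <<'E'
from h import *
s=read_state();print(torail(s['tcp_pos']))
goto(rail(-72,0,62),-0.76)
E
```

```text
time_s: 6.77
tcp_pos: [498.2, -35.0, 73.6]
tcp_rot: [1.0, -0.006, 0.001, 0.0]
wrist_force: [-1.0, 0.5, 4.6]
gripper_width: 0.005
[-7.17230255e+01  3.19946759e-02]
tcp [498.2 -35.   73.6] F [-1.   0.5  4.6] t 6.77 rows [-0.0008, 0.0001, 0.0291] [0.001, -0.005, 0.001]
```

```bash
python3 -m crank '[[[0,0,0.01],[0,0,0]],[[0,0,0.018],[0,0,0]],[[0,0,0.025],[0,0,0]],[[0,0,0.029],[0,0,0]]]'
python3 -m crank '[[[0,0,0.003],[0,0,0]],[[0,0,0.005],[0,0,0]],[[0,0,0.007],[0,0,0]]]'
```

```text
time_s: 7.1
tcp_pos: [498.1, -35.0, 61.6]
tcp_rot: [1.0, -0.006, 0.001, 0.0]
wrist_force: [-2.3, -0.3, 4.5]
gripper_width: -0.001
time_s: 7.35
tcp_pos: [498.0, -35.0, 59.8]
tcp_rot: [1.0, -0.006, 0.001, 0.0]
wrist_force: [-9.0, -0.4, 32.9]
gripper_width: -0.005
```

```bash
python3 -m crank '[[[0,0,0],[0,0,0]],[[0,0,-0.1],[0,0,0]],[[0,0,-0.2],[0,0,0]],[[0,0,-0.3],[0,0,0]],[[0,0,-0.4],[0,0,0]]]'
python3 - <<'E'
from h import *
snap('wrist','w3');snap('scene','scene2');crop('scene2',290,195,390,280,7,'c7')
s=read_state();print(torail(s['tcp_pos']))
for a in (0.1,.2):print([proj('w3',rail(-20-82*np.cos(a),y,50+82*np.sin(a))) for y in (-10,10)])
print(proj('scene2',rail(-20-82*np.cos(.1),0,58)))
goto([501.7,-287.2,230],-50)
E
```

```text
time_s: 7.77
tcp_pos: [497.6, -34.8, 221.6]
tcp_rot: [1.0, -0.006, 0.001, 0.0]
wrist_force: [0.8, -0.6, -0.3]
gripper_width: 0.002
[-69.92659906  -0.13171017]
[array([287.33654472, 224.43464294]), array([286.70359588, 200.5008656 ])]
[array([287.95960481, 226.97033384]), array([287.32164719, 202.46687974])]
[336.5167061  216.11242004]
tcp [500.  -35.2 225.4] F [ 0.9 -0.9 -1.2] t 7.87 rows [0.0122, 0.6299, -0.0097] [-0.005, -0.024, 1.643]
```

View pics/w3.png

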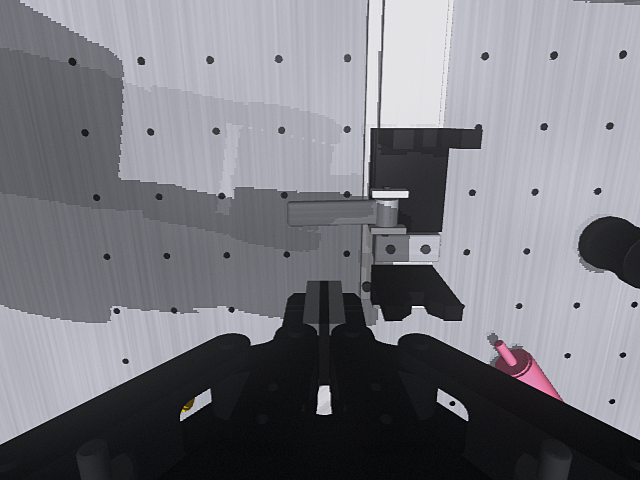

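View pics/c7.png

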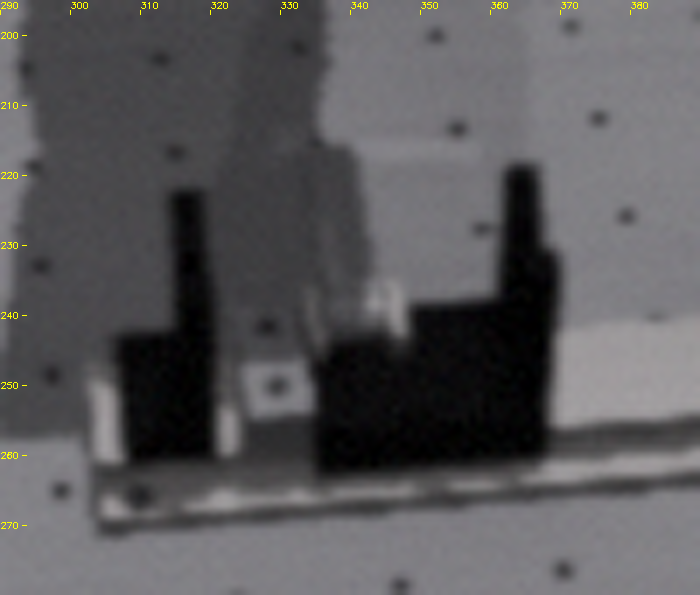

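```bash
python3 -m crank '[[[0.01,0.1,0],[0,0,0.24]],[[0.01,0.2,0],[0,0,0.48]],[[0.01,0.3,0],[0,0,0.7]],[[0.01,0.4,0],[0,0,0.9]],[[0.012,0.48,0],[0,0,1]],[[0.012,0.48,0],[0,0,1]]]' -1
python3 - <<'E'
from h import *
goto([501.7,-287.2,230],-50)
print(proj('w3',rail(0,-61,114)),proj('w3',rail(0,-61,90)),proj('w3',rail(0,61,114)),proj('w3',rail(0,61,90)))
crop('w3',350,110,490,340,3.4,'c8')
E
```

```text
time_s: 8.37
tcp_pos: [502.5, -232.3, 225.1]
tcp_rot: [0.963, -0.268, 0.007, 0.0]
wrist_force: [-0.3, 0.4, 0.4]
gripper_width: 0.845
tcp [ 502.5 -232.3  225.1] F [-0.3  0.4  0.4] t 8.37 rows [0.0694, 0.1186, -0.0116] [-0.01, -0.023, 0.629]
[423.25815477 312.43027318] [415.54348951 297.92954093] [437.00242215 138.03198464] [427.12864909 136.82298062]
```

View pics/c8.png

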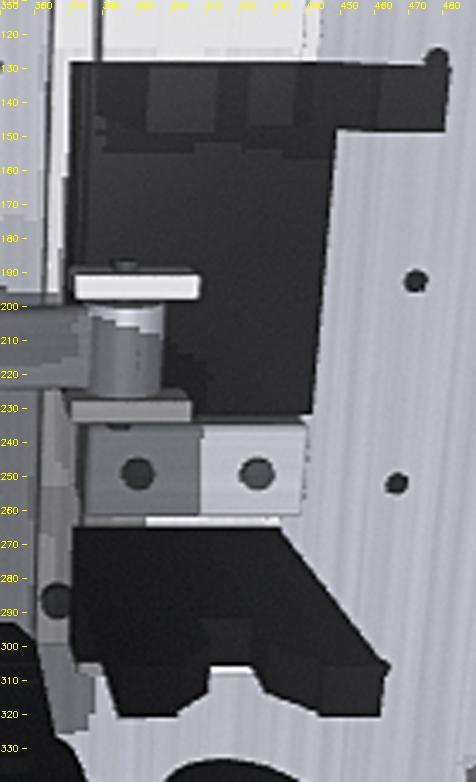

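```bash
python3 -m crank '[[[0.07,0.1,0],[0,0,0.24]],[[0.07,0.119,0],[0,0,0.48]],[[0.07,0.119,0],[0,0,0.629]],[[0.07,0.119,0],[0,0,0.629]]]'
python3 - <<'E'
from h import *
for x in (-28,-14,-6.25,6.25,14,28): print(x,[proj('w3',rail(x,-67,z)).round(1) for z in (90,104,114)],[proj('w3',rail(x,-55,z)).round(1) for z in (90,104,114)],)
goto([501.7,-287.2,230],-50)
snap('wrist','w4')
crop('w3',385,280,475,335,8.5,'c8')
E
```

```text
time_s: 8.7
tcp_pos: [501.6, -288.1, 224.4]
tcp_rot: [0.905, -0.425, 0.006, -0.001]
wrist_force: [0.3, 0.1, -0.7]
gripper_width: 0.998
-28 [array([379.4, 304.9]), array([382. , 313.4]), array([384. , 319.9])] [array([380. , 290.9]), array([382.7, 298.8]), array([384.8, 304.9])]
-14 [array([397.2, 304.9]), array([400.7, 313.4]), array([403.4, 319.9])] [array([398. , 290.9]), array([401.6, 298.7]), array([404.3, 304.9])]
-6.25 [array([407.1, 304.9]), array([411. , 313.4]), array([414. , 319.9])] [array([408. , 290.9]), array([412. , 298.7]), array([415.1, 304.8])]
6.25 [array([423. , 304.9]), array([427.7, 313.4]), array([431.3, 319.9])] [array([424.1, 290.8]), array([428.9, 298.7]), array([432.6, 304.8])]
14 [array([432.9, 304.9]), array([438. , 313.4]), array([442. , 319.9])] [array([434.1, 290.8]), array([439.3, 298.7]), array([443.4, 304.8])]
28 [array([450.7, 304.9]), array([456.7, 313.4]), array([461.3, 319.9])] [array([452.1, 290.8]), array([458.2, 298.7]), array([462.9, 304.8])]
tcp [ 501.6 -288.1  224.4] F [ 0.3  0.1 -0.7] t 8.7 rows [-0.0016, -0.0017, -0.0139] [-0.014, -0.019, -0.009]
```

View pics/c8.png

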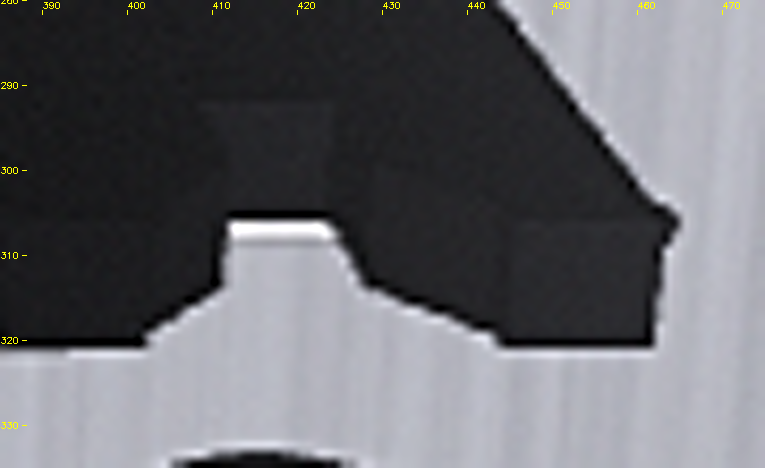

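View pics/w4.png

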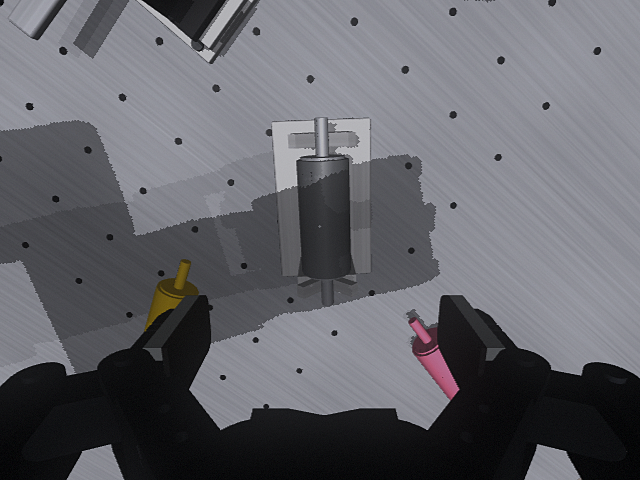

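Run:
```python
from h import *
crop('w4',265,105,385,315,2.8,'c9')
a=ray('w4',321,119,72);b=ray('w4',327.3,304,72);print(a,b,(a+b)/2,np.linalg.norm(a-b),np.degrees(np.arctan2(*(a-b)[1::-1])))
```

```text
[ 558.79688285 -240.55719889   72.        ] [ 447.14300864 -339.78205796   72.        ] [ 502.96994575 -290.16962842   72.        ] 149.3725553168476 41.62693715166454
```

View pics/c9.png

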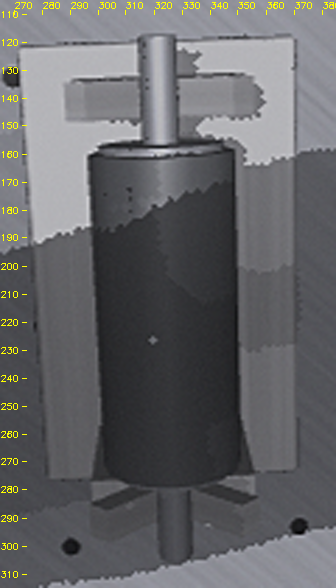

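Run:
```python
from h import *
goto([502.8,-290.0,110],-48.4)
```

```text
tcp [ 501.8 -287.4  224.6] F [ 0.   0.  -0.2] t 8.75 rows [0.0037, 0.0042, 0.2867] [-0.013, -0.02, -0.051]
```

```bash
python3 -m crank '[[[0.002,0.004,0.08],[-0.013,-0.02,-0.05]],[[0.0035,0.004,0.17],[-0.013,-0.02,-0.05]],[[0.0035,0.004,0.25],[-0.013,-0.02,-0.05]],[[0.0035,0.004,0.286],[-0.013,-0.02,-0.05]],[[0.0035,0.004,0.286],[-0.013,-0.02,-0.05]],[[0.0035,0.004,0.286],[-0.013,-0.02,-0.05]]]'
python3 - <<'E'
from h import *
snap('wrist','w5')
goto([502.8,-290.0,50],-48.4)
print(proj('w5',[503,-290.2,72]))
E
```

```text
time_s: 9.25
tcp_pos: [503.0, -289.1, 110.0]
tcp_rot: [0.913, -0.409, -0.001, -0.0]
wrist_force: [1.0, 0.3, -0.3]
gripper_width: 0.997
tcp [ 503.4 -289.5  111.1] F [-0.4  0.5  0.2] t 9.3 rows [-0.0002, 0.0019, 0.1527] [-0.001, -0.001, 0.005]
[324.72254767 269.51632385]
```

View pics/w5.png

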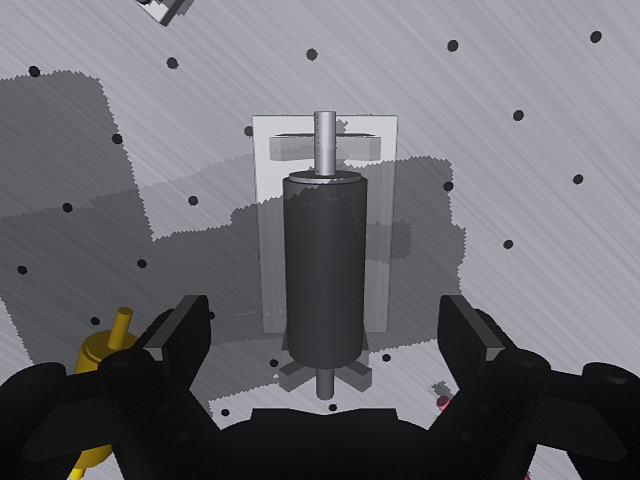

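```bash
python3 - <<'E'
from h import *
print([ray('top0',*u,20).round() for u in [(379,316),(398,365),(456,280),(508,291),(363,206),(403,177)]])
E
python3 -m crank '[[[0,0.0015,0.06],[0,0,0]],[[0,0.0015,0.1],[0,0,0]],[[0,0.0015,0.135],[0,0,0]],[[0,0.0015,0.152],[0,0,0]],[[0,0.0015,0.152],[0,0,0]]]'
```

```text
[array([ 369., -226.,   20.]), array([ 240., -273.,   20.]), array([ 467., -437.,   20.]), array([ 437., -577.,   20.]), array([ 674., -186.,   20.]), array([ 759., -301.,   20.])]
time_s: 9.72
tcp_pos: [503.1, -289.8, 50.4]
tcp_rot: [0.913, -0.408, 0.0, -0.0]
wrist_force: [-1.0, 0.4, -0.6]
gripper_width: 0.994
```

Clear of look-alikes. Grip.

```bash
python3 -m crank '[[[0,0,0],[0,0,0]],[[0,0,0],[0,0,0]],[[0,0,0],[0,0,0]],[[0,0,0],[0,0,0]],[[0,0,0],[0,0,0]],[[0,0,0],[0,0,0]],[[0,0,0],[0,0,0]],[[0,0,0],[0,0,0]]]' 1 60
python3 -m crank '[[[0,0,-0.03],[0,0,0]],[[0,0,-0.07],[0,0,0]],[[0,0,-0.15],[0,0,0]],[[0,0,-0.23],[0,0,0]],[[0,0,-0.25],[0,0,0]],[[0,0,-0.25],[0,0,0]]]'
python3 - <<'E'
from h import *
snap('wrist','w6')
goto(rail(0,0,150),-0.76)
E
```

```text
time_s: 10.38
tcp_pos: [503.1, -289.6, 51.3]
tcp_rot: [0.913, -0.408, 0.001, -0.0]
wrist_force: [-2.5, 2.2, 6.8]
gripper_width: 0.45
time_s: 10.88
tcp_pos: [503.6, -290.0, 153.6]
tcp_rot: [0.913, -0.408, 0.003, 0.0]
wrist_force: [-0.3, 0.0, -4.1]
gripper_width: 0.452
tcp [ 503.  -289.6  151.6] F [-0.6  0.8 -4.8] t 10.93 rows [-0.3611, -0.5473, 0.0036] [0.0, -0.005, -1.581]
```

View pics/w6.png

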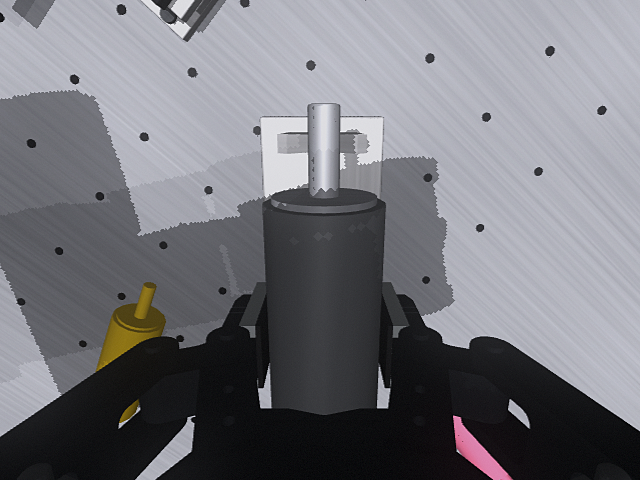

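```bash
python3 - <<'E'
from h import *
s=read_state(); r=R.from_quat(s['tcp_rot'])
p=ray('w6',323,104.5,s['tcp_pos'][2]+20.7); print(r.inv().apply(p-s['tcp_pos']))
for dz in (17,20.7,25): print(proj('w6',s['tcp_pos']+r.apply([0,-75,-dz])),proj('w6',s['tcp_pos']+r.apply([0,-45,-dz])))
E
python3 -m crank '[[[-0.06,-0.08,0],[0,0,-0.24]],[[-0.12,-0.16,-0.03],[0,0,-0.48]],[[-0.18,-0.24,-0.06],[0,0,-0.72]],[[-0.22,-0.32,-0.08],[0,0,-0.9]],[[-0.24,-0.36,-0.08],[0,0,-0.95]],[[-0.24,-0.36,-0.08],[0,0,-0.95]]]'
python3 - <<'E'
from h import *
goto(rail(0,0,170),-0.76)
E
```

```text
[  0.95294198 -75.57105509 -20.63556633]
[319.9813092  106.97575244] [320.23331524 200.43187704]
[319.89819809 106.4492626 ] [320.16271428 202.57637119]
[319.7950788  105.79602562] [320.07548952 205.22581089]
time_s: 11.43
tcp_pos: [546.6, -118.4, 181.9]
tcp_rot: [0.986, -0.168, 0.0, -0.0]
wrist_force: [-0.9, -0.5, -3.6]
gripper_width: 0.448
tcp [ 546.6 -118.4  181.9] F [-0.9 -0.5 -3.6] t 11.43 rows [-0.0134, -0.2137, 0.0298] [-0.0, -0.0, -0.621]
```

```bash
python3 -m crank '[[[-0.01,-0.07,0],[0,0,-0.22]],[[-0.0134,-0.14,0],[0,0,-0.44]],[[-0.0134,-0.19,0],[0,0,-0.621]],[[-0.0134,-0.2137,0.01],[0,0,-0.621]],[[-0.0134,-0.2137,0.03],[0,0,-0.621]],[[-0.0134,-0.2137,0.03],[0,0,-0.621]]]'
python3 - <<'E'
from h import *
snap('wrist','w7')
goto(rail(0,0,120),-0.76); s=read_state();print(torail(s['tcp_pos']))
snap('scene','scene3')
crop('scene3',280,150,400,270,6,'c10')
E
```

```text
time_s: 11.93
tcp_pos: [568.7, -36.2, 167.1]
tcp_rot: [1.0, -0.008, -0.002, -0.0]
wrist_force: [-0.3, -0.5, -4.7]
gripper_width: 0.449
tcp [568.9 -36.7 167.9] F [-0.7  0.2 -3.3] t 11.98 rows [0.0029, -0.0017, 0.1197] [-0.001, 0.007, -0.005]
[-0.98006189 -0.69810508]
```

View pics/w7.png

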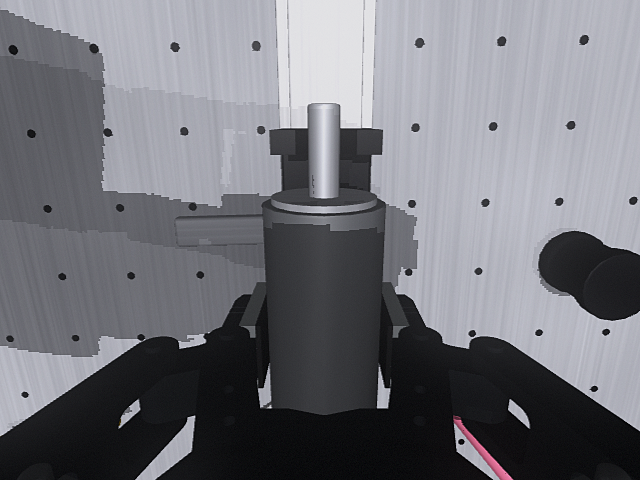

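View pics/c10.png

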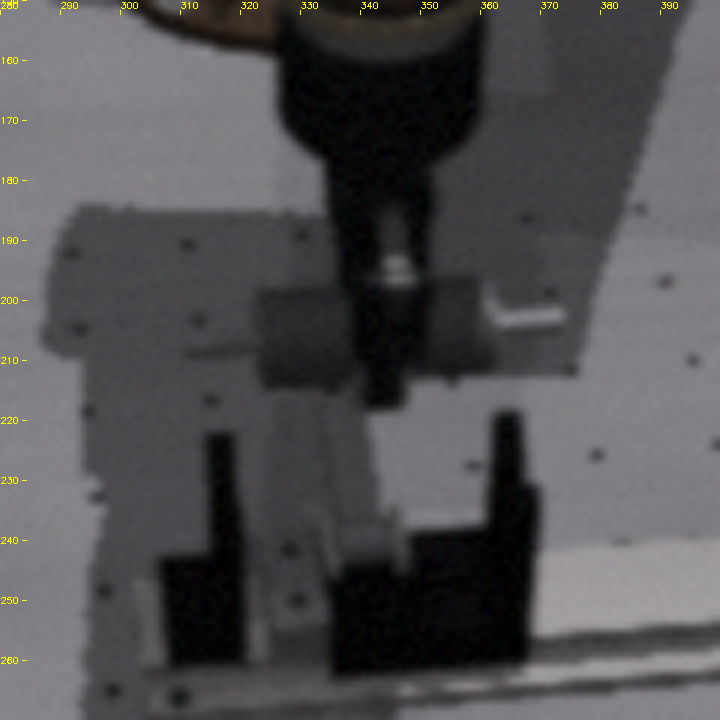

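```bash
python3 -m crank '[[[0.003,-0.002,0.06],[0,0,0]],[[0.003,-0.002,0.11],[0,0,0]],[[0.003,-0.002,0.15],[0,0,0]],[[0.003,-0.002,0.165],[0,0,0]],[[0.003,-0.002,0.165],[0,0,0]]]'
python3 - <<'E'
from h import *
snap('wrist','w8')
print([proj('w8',rail(x,67,114)).round(1) for x in (-28,-14,14,28)],[proj('w8',rail(0,75,z)).round(1) for z in (122,)])
goto(rail(0,0,75),-0.76); s=read_state();print(torail(s['tcp_pos']))
E
```

```text
time_s: 12.45
tcp_pos: [569.6, -37.0, 101.4]
tcp_rot: [1.0, -0.009, -0.002, -0.0]
wrist_force: [-0.3, 1.0, -3.3]
gripper_width: 0.451
[array([236.6, 128.4]), array([279.3, 128.2]), array([364.9, 127.8]), array([407.8, 127.6])] [array([321.7, 100.7])]
tcp [570.2 -36.9 102.5] F [ 0.3  0.6 -3.7] t 12.5 rows [-0.0005, -0.0022, 0.0688] [-0.001, 0.006, -0.008]
[ 0.27375124 -0.89902157]
```

View pics/w8.png

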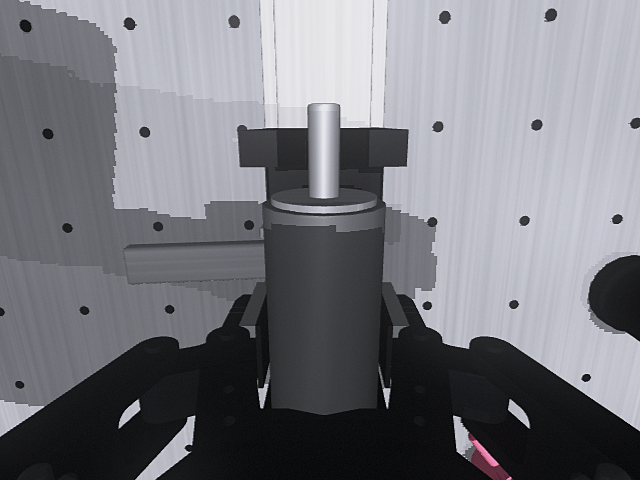

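```bash
python3 -m crank '[[[0,-0.002,0.015],[0,0,0]],[[0,-0.002,0.03],[0,0,0]],[[0,-0.002,0.043],[0,0,0]],[[0,-0.002,0.054],[0,0,0]],[[0,-0.002,0.06],[0,0,0]],[[0,-0.002,0.063],[0,0,0]]]'
python3 -m crank '[[[0,0,0.002],[0,0,0]],[[0,0,0.004],[0,0,0]]]'
```

```text
time_s: 13.0
tcp_pos: [570.0, -36.0, 76.9]
tcp_rot: [1.0, -0.009, -0.002, -0.0]
wrist_force: [0.4, 0.1, -3.6]
gripper_width: 0.451
time_s: 13.17
tcp_pos: [570.1, -36.0, 75.3]
tcp_rot: [1.0, -0.009, -0.002, -0.0]
wrist_force: [-0.6, -0.2, -4.1]
gripper_width: 0.452
```

```bash
python3 -m crank '[[[0,0,0.002],[0,0,0]],[[0,0,0.004],[0,0,0]]]'
python3 -m crank '[[[0,0,0.002],[0,0,0]],[[0,0,0.003],[0,0,0]]]'
```

```text
time_s: 13.33
tcp_pos: [570.2, -36.0, 74.3]
tcp_rot: [1.0, -0.009, -0.001, -0.0]
wrist_force: [-3.9, 1.2, 13.1]
gripper_width: 0.45
time_s: 13.5
tcp_pos: [570.2, -36.0, 74.3]
tcp_rot: [1.0, -0.009, -0.001, -0.0]
wrist_force: [-6.0, -0.1, 14.9]
gripper_width: 0.45
```

Run:
```python
from h import *
snap('wrist','w9');snap('scene','scene4');crop('scene4',280,150,400,270,6,'c11')
```

```text
(no output)
```

View pics/w9.png

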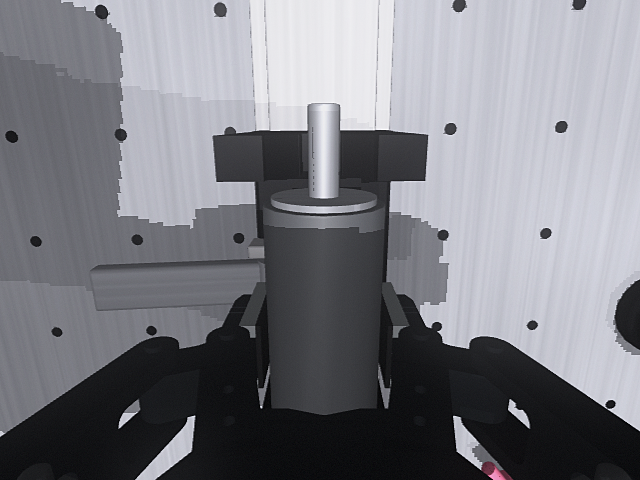

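View pics/c11.png

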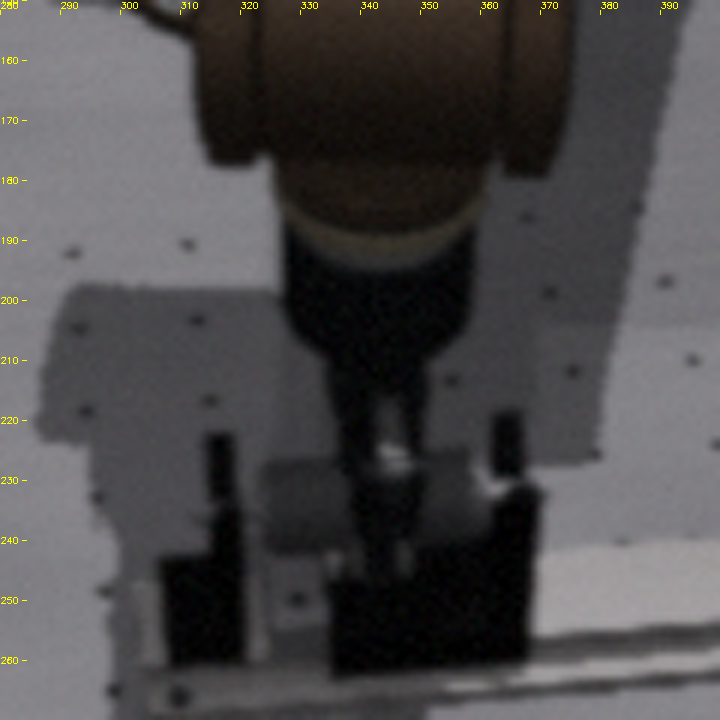

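```bash
python3 -m crank '[[[-0.002,0,-0.002],[0,0,0]],[[-0.002,0,-0.002],[0,0,0]],[[-0.002,0,-0.002],[0,0,0]],[[-0.002,0,-0.002],[0,0,0]],[[-0.002,0,-0.002],[0,0,0]],[[-0.002,0,-0.002],[0,0,0]],[[-0.002,0,-0.002],[0,0,0]]]' -1
python3 -m crank '[[[0,0,-0.05],[0,0,0]],[[0,0,-0.12],[0,0,0]],[[0,0,-0.2],[0,0,0]],[[0,0,-0.3],[0,0,0]],[[0,0,-0.35],[0,0,0]],[[0,0,-0.35],[0,0,0]]]'
python3 - <<'E'
from h import *
snap('wrist','w10');snap('scene','scene5');crop('scene5',280,190,400,280,6.5,'c12')
for y in(-75,75):print(proj('w10',rail(0,y,95)),proj('scene5',rail(0,y,95)))
E
```

```text
time_s: 14.18
tcp_pos: [569.4, -36.0, 75.0]
tcp_rot: [1.0, -0.009, -0.001, -0.0]
wrist_force: [-0.0, -0.0, -0.0]
gripper_width: 1.0
time_s: 14.68
tcp_pos: [571.3, -36.2, 219.7]
tcp_rot: [1.0, -0.009, 0.003, 0.0]
wrist_force: [0.7, -0.9, 0.8]
gripper_width: 1.006
[321.00156416 317.90571189] [311.72510532 235.14681603]
[319.64735129 114.70718191] [370.97526524 230.56269314]
```

View pics/w10.png

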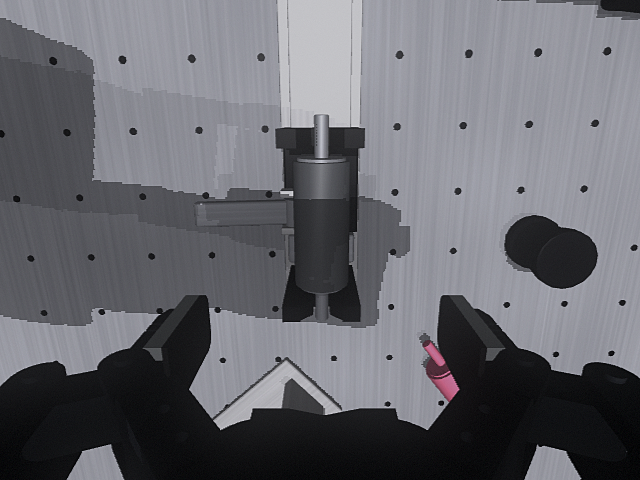

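View pics/c12.png

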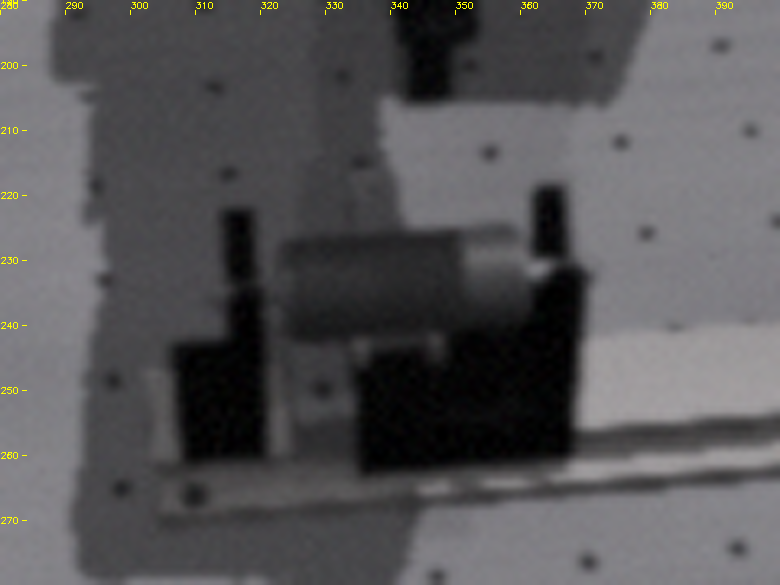

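Run:
```python
from h import *
for a in (0.1,.2):print([proj('w10',rail(-20-82*np.cos(a),y,50+82*np.sin(a))).round(1) for y in (-10,10)])
print([proj('w10',rail(x,61,114)).round(1) for x in (-28,28)])
job_done()
```

```text
[array([196.3, 225.1]), array([194., 201.])]
[array([194.7, 227.7]), array([192.2, 203. ])]
[array([275. , 137.5]), array([364.2, 137.1])]
the job is handed in; nothing more can be done
```

The job is done and handed in at about 14.8 s of the 64 s allowed. There is no verdict back, so the results below rest on my own checks.

- **Carriage:** I pushed it along the rail with shut fingers until the force rose from about 5 N to 13 N and it stopped moving. Pictures showed it against the stop block with the lever still raised.
- **Lever:** I swept it down to its end, peaking at 33 N when it bottomed out. In the last picture its end was within about 2 px of where a fully lowered lever should be, and the carriage had not moved.
- **Spindle:** I gripped it across the drum at 60 N, lifted it off the stand and lowered it into the slots. Contact came at the height I had worked out for seating (tool at 74.3 mm), and I let go there.
- **Final pose:** Both axle ends were where they should be to about 1.5 px, roughly 1 mm. The spindle sat about 1 mm towards rail +x at the carriage end, which is within the slot's play.
- **Bystanders:** I never worked near the screwdriver, the lens barrel or the lens case. I did not measure them again at the end.

Nothing failed. The only disagreement was a sideways force of about 6 N while seating the spindle. It fits that small +x offset against the slot wall, and it dropped to zero once I released.

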